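# Hold the sharpening-stone vise open at the gauge

### The job

Get the sharpening-stone vise ready for a stone: draw the lock pin up out of the sliding jaw and park it upright in the notch of the U-shaped block beside it, with its collar resting on top of the block. Then pull the spring-loaded jaw out by its upright handle until its side pointers line up with the thin gauge blade, and finish holding it still there in the gripper, because the spring shuts the jaw if it is let go. Leave the other things on the counter where they are.

Things in the scene. Friction and masses are not known exactly. Their poses are not given: they have to be found in the camera images.
- vise: Blue bench vise for sharpening stones, fixed. Base plate 260 x 240 x 12 mm, on it a bed 80 mm wide (top 34 mm above the counter) and at its far end (+x) a fixed steel jaw 90 mm wide, top 78 mm above the counter. Origin: on the counter, on the sliding line. x runs along the sliding line: the jaw is pulled open towards -x (roughly towards the robot); y left, z up.
- jaw: Sliding jaw: aluminium carriage 160 x 70 x 12 mm, top 48 mm above the counter, steel jaw block 90 mm wide (top 78 mm) at its far end, handle at its near end. Slides along vise x only: shut (origin and axes coincide with the vise's) to 80 mm out towards -x. A spring pulls it shut: 4 N when shut, 1.1 N more per 10 mm. The pin in its bore locks it within about 2 mm.
- handle (a point): Centre of the top edge of the jaw's handle, an upright aluminium plate 12 mm thick along vise x, 60 mm wide along y, 48 to 90 mm above the counter. Moves with the jaw; lies 105 mm from the jaw's origin towards -x. There is room for fingers before and behind it once the pin is away.
- pointer (a point): Point on the sliding jaw midway between its two dark pointers, 44 mm above the counter, 15 mm from the jaw's origin towards +x. The pointers are pointed tabs sticking out left and right of the carriage, tips 59 mm from the middle, at the same x as this point. Moves with the jaw.
- gauge: Gauge, fixed on the vise's base plate 85 mm left or right of the sliding line (varies): a round foot 22 mm across carrying a thin upright steel blade 3 mm thick along x, 40 mm along y, top 38 mm above the foot's underside. Origin: centre of the foot's underside, 12 mm above the counter; blade at x = 0; axes as the vise's. The blade stands 20 to 58 mm towards -x from the pointers of the shut jaw.
- pin: Steel lock pin, upright in a 12 mm bore through the carriage into the bed. 68 mm long: shank 10 mm diameter, 34 mm long; collar 28 mm diameter, 4 mm thick, resting on the carriage; dark round head 20 mm diameter, 30 mm tall, to grip. Origin: centre of the shank's foot, now 14 mm above the counter; z up along the pin. Clear of the bore once lifted 36 mm. About 0.09 to 0.15 kg.
- notch: U-shaped aluminium block, fixed on the base plate on the other side from the gauge, 36 x 36 x 45 mm tall. Upright notch 14 mm wide along its x, full height, open at the top and towards -x, closed at x = +7 mm. Origin: centre of underside, 12 mm above the counter; axes as the vise's. A parked pin stands at the origin, collar on the block's top, foot 11 mm above the block's underside.
- oil_bottle: Small white oil bottle, 34 mm diameter, 75 mm tall, upright beside the vise; leave alone. Origin: centre of underside.
- grey_stone: Flat grey sharpening stone 55 x 120 x 12 mm lying on the counter; leave alone. Origin: centre of underside.
- strop_block: Wooden block 50 x 130 x 22 mm with a cork face, lying on the counter; leave alone. Origin: centre of underside.
- test_stick: Clear plastic test stick 65 x 9 x 9 mm lying on the vise's base plate near a far corner; leave alone. Origin: centre of underside.
- scaler: Steel hand instrument with a grey grip, 156 mm long and 10 mm thick, lying on the counter; leave alone. Origin: middle of its length, underside.
- beaker: Open steel beaker, 68 mm diameter, 80 mm tall, standing beside the vise; leave alone. Origin: centre of underside.
Mind the look-alikes: they are no part of the job. What is shaped like the pin but pink or purple is not meant.

How it is judged:
By the outcome, as a careful person would: the job done as asked, in the order asked, and still so for the second after the job is handed in, while the arm keeps its last pose, push and grip.
It also fails if it takes over 48 s, if anything falls off the work surface, if the arm or the gripper's body presses on something with over 40 N, if the wrist force passes 120 N, or if a joint passes its speed limit or range.

### The arm

A 6-joint arm with a two-finger parallel gripper is mounted at the origin on the work surface. World frame = base frame: x ahead of the robot, y to its left, z up, the work surface at z = 0. Lengths are in m, angles in rad, forces in N, time in s.
With the tool pointing down it reaches from about 0.275 to 0.875 m from the base axis. Payload 12.5 kg.
Tool frame: the origin (TCP) lies at the very end of the fingers, on their centre line; the grasp point (between the pads) lies 19 mm behind it; z points along the fingers, y is the line along which they close (so a half turn about z gives the same grasp; the last joint's range is limited). The gripper opens to 85 mm and grips with 20 to 120 N. Pads are 22 mm wide; open, the fingers measure 114 mm over their backs; the gripper's body (76 mm by 85 mm) begins 54 mm behind the grasp point. The pads swing forward as they close: fully open they stand 13 mm farther back than shut.
Start: joints at [1.028, 0.351, 1.652, -0, 1.139, -0.085], TCP at [0.243, 0.493, 0.231] pointing down, gripper open.
Joint ranges: [-2.75, 2.75], [-0.79, 2.1], [0.01, 2.65], [-1.57, 4.71], [0.07, 3.14], [-2.87, 2.87]. Speed limits (rad/s): [2.22, 2.22, 2.79, 3.14, 3.14, 3.14].

### API

Orientations are given as a 3x3 rotation matrix whose columns are the frame's x, y, z axes.
In Python, from bench import manip gives the robot as it stands. Calls block until the motion is done:
- manip.move_ptp(position, orientation): joint-space move of the TCP to a pose.
- manip.move_l(position, attitude=None, max_speed=0.15): straight line of the TCP; attitude=None keeps the orientation; max_speed is the mean speed in m/s.
- manip.move_j(angles): joint-space move.
- manip.set_gripper(opening, effort=None): opening from 0.0 (shut) to 1.0 (fully open); effort is the grip in N (None keeps the last); returns when the fingers have stopped.
- manip.dwell(seconds).
- manip.inverse_kinematics(position, orientation): joint angles nearest the present ones, or None.
- manip.grab_frame(name): name is "side" or "top"; returns (picture, depth): 480x640x3 uint8, red, green, blue; 480x640 float32, m along the optical axis (not along the pixel's ray), 0 where there is no reading.
- manip.get_calibration(name): a dict with "camera_matrix" (3x3 intrinsics, pixels), "R" (3x3) and "t" (3): a world point X has camera coordinates R X + t. Camera axes: x right, y down, z forward; pixel columns grow to the right and rows downward; lengths in m; the calibration is good to about 2 mm. A picture is of the moment at which its call begins. get_calibration takes no time and is no camera call.
A pose or a line that the arm cannot do raises manip.Unreachable and nothing moves.
- manip.sign_off(): hands the job in; it is judged then, once.
Trained networks look in the newest picture that a camera, given by its name, has taken for a name from the list of things; names that differ only in an ending like _2 or _b are one class to them, and where a whole thing is asked for, a point or a joint stands for the part that bears it (a point fixed in the world has none). Each returns a list of dicts, best first, with "confidence" (0 to 1); they miss things now and then, are a little off and sometimes report something else, mostly with a low value. They report only what shows in the picture. A call takes as long as a camera call. They do not tell look-alikes from the thing itself.
- manip.look_for(camera, name): "at" ([x, y, z] in m, in world coordinates, good to about 4 mm: the middle of the surface that is visible of it).
Readings, each from a call of its own:
- manip.current_time(): time.
- manip.current_qpos(): joint angles.
- manip.current_joint_vel(): joint speeds.
- manip.current_joint_torque(): joint torques, N m.
- manip.current_ee_pos(): TCP position.
- manip.current_tcp_rot(): TCP orientation.
- manip.current_force(): force on the tool from outside, world axes, zero at the start.
- manip.current_ft_torque(): the same for the moment, N m.
- manip.current_grip_width(): opening from 0.0 (shut) to 1.0 (fully open).
- manip.current_grip_force(): force on a finger pad.
Only numpy, scipy, OpenCV 4.12 (cv2) and the standard library are available. Lean on these libraries where they do the work, as an engineer would, in place of code of your own. Each camera call takes 0.05 s, during which the arm holds its last target. There are 200 camera calls.

## Working session

There is one attempt and no reset: what is moved stays moved. The work goes in short steps, each a Python script; the robot and the scene stay as the last script left them, time stands still between calls to the robot, and variables do not carry over. Pictures are saved under pics/ and viewed, at most 10 in all, crops included, and the job is handed in when it is done.

```bash
mkdir -p pics
cat > h.py <<'E'
import numpy as np, cv2
from bench import manip
def cal(c):
    k=manip.get_calibration(c); return np.array(k["camera_matrix"]),np.array(k["R"]),np.array(k["t"])
def proj(c,X):
    K,R,t=cal(c); p=K@(R@np.array(X)+t); return p[:2]/p[2]
def cloud(c,d):
    K,R,t=cal(c); v,u=np.mgrid[:480,:640]
    P=np.stack([(u-K[0,2])/K[0,0]*d,(v-K[1,2])/K[1,1]*d,d],-1)
    return (P-t)@R
E
python3 - <<'E'
from h import *
for c in("top","side"):
    im,d=manip.grab_frame(c); cv2.imwrite(f"pics/{c}0.png",im[...,::-1]); np.save(c+"0.npy",d)
    for n in("vise","jaw","handle","pointer","gauge","pin","notch","oil_bottle","beaker"):
        print(c,n,[(np.round(r["at"],3).tolist(),round(r["confidence"],2),proj(c,r["at"]).astype(int).tolist()) for r in manip.look_for(c,n)][:3])
print(manip.current_time())
E
```

```text
top vise [([0.615, 0.08, 0.012], 0.88, [300, 224]), ([0.422, -0.091, 0.009], 0.32, [373, 310])]
top jaw [([0.623, 0.089, 0.049], 0.79, [296, 218])]
top handle [([0.624, 0.088, 0.05], 0.8, [297, 217])]
top pointer [([0.619, 0.09, 0.047], 0.88, [296, 220])]
top gauge [([0.585, 0.008, 0.038], 0.52, [331, 236])]
top pin [([0.43, 0.207, 0.064], 0.7, [239, 301]), ([0.611, 0.088, 0.078], 0.69, [296, 221]), ([0.419, 0.042, 0.071], 0.59, [314, 309])]
top notch [([0.617, 0.171, 0.055], 0.65, [259, 219])]
top oil_bottle [([0.732, 0.244, 0.051], 0.57, [230, 169])]
top beaker [([0.626, 0.286, 0.04], 0.96, [210, 215])]
side vise [([0.601, 0.051, 0.012], 0.8, [330, 265]), ([0.581, 0.008, 0.032], 0.57, [337, 272])]
side jaw [([0.619, 0.073, 0.049], 0.58, [329, 240]), ([0.613, 0.159, 0.046], 0.35, [298, 223])]
side handle [([0.616, 0.076, 0.049], 0.71, [327, 240])]
side pointer [([0.613, 0.077, 0.048], 0.83, [325, 241])]
side gauge [([0.578, 0.004, 0.033], 0.76, [337, 274])]
side pin [([0.416, 0.043, 0.044], 0.78, [250, 298]), ([0.426, 0.204, 0.046], 0.74, [205, 252]), ([0.616, 0.086, 0.062], 0.68, [324, 232])]
side notch [([0.612, 0.161, 0.047], 0.61, [297, 223])]
side oil_bottle [([0.732, 0.244, 0.043], 0.88, [317, 187])]
side beaker [([0.614, 0.264, 0.056], 0.93, [267, 198])]
1.0
```

View pics/top0.png

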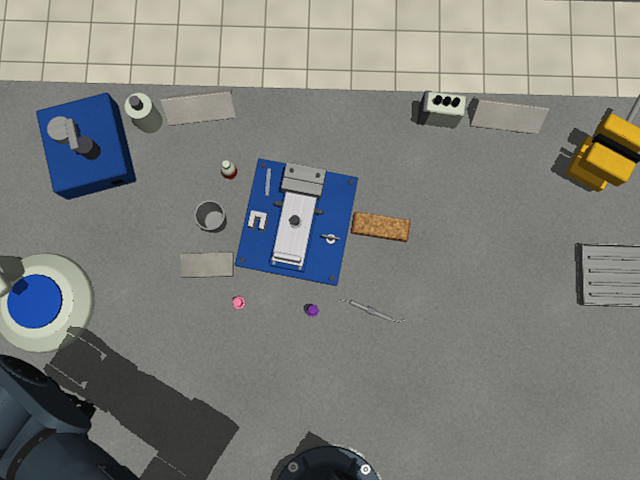

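View pics/side0.png

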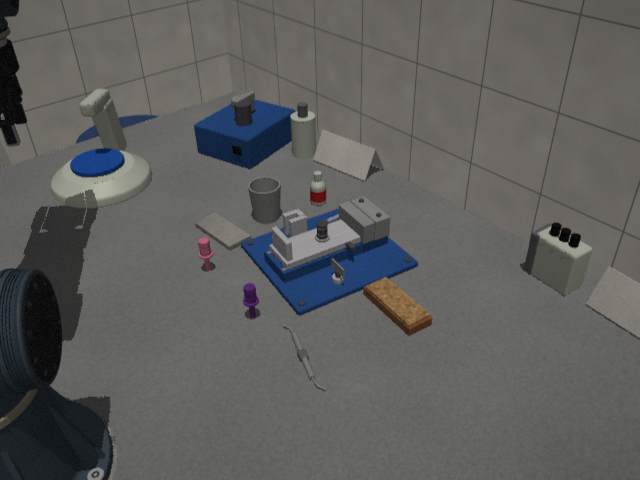

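The pin-shaped things in the top view are a dark one in the carriage at (295,221), a pink one at (238,302) and a purple one at (312,310). The dark one standing in the sliding jaw fits the description. The notch block is at (257,219), open towards the robot, and the gauge is at (331,238). I'll confirm the pin in a crop and fit the poses from the cloud.

Run:
```python
from h import *
im=cv2.imread("pics/top0.png"); s=cv2.imread("pics/side0.png")
a=cv2.resize(im[150:290,230:362],None,fx=4,fy=4,interpolation=cv2.INTER_CUBIC)[:,:400*2]
b=cv2.resize(s[190:330,260:328+20],None,fx=3,fy=4,interpolation=cv2.INTER_CUBIC)
cv2.imwrite("pics/crop.png",np.hstack([a,b]))
for c,img in(("top",im),("side",s)):
    P=cloud(c,np.load(c+"0.npy")); x,y,z=P[...,0],P[...,1],P[...,2]
    hsv=cv2.cvtColor(img,cv2.COLOR_BGR2HSV)
    roi=(x>.42)&(x<.8)&(y>-.12)&(y<.26)
    blue=(hsv[...,0]>100)&(hsv[...,0]<125)&(hsv[...,1]>140)&(hsv[...,2]>40)&roi&(abs(z-.012)<.012)
    r=cv2.minAreaRect(P[blue][:,:2].astype(np.float32)*1000); print(c,"base",r, np.median(z[blue]))
    for n,lo,hi in(("notchtop",.052,.062),("z74-94",.074,.094),("pinhead",.078,.086)):
        m=roi&(z>lo)&(z<hi); 
        k,lab,st,_=cv2.connectedComponentsWithStats(m.astype(np.uint8))
        for i in range(1,k):
            q=P[lab==i]
            if len(q)>12:print(n,len(q),_[i].round(),q.mean(0).round(4),[np.round(v,1) for v in cv2.minAreaRect(q[:,:2].astype(np.float32)*1000)])
```

```text
top base ((625.3123779296875, 91.07301330566406), (239.27667236328125, 259.227294921875), 80.41683959960938) 0.01238870103541229
notchtop 31 [229. 168.] [0.7333 0.2475 0.0553] [array([734.4, 248.2]), array([13.5, 24.5]), np.float64(43.3)]
notchtop 24 [298. 193.] [0.6792 0.0873 0.0564] [array([678.6,  87.2]), array([41.5,  3.2]), np.float64(81.8)]
notchtop 174 [257. 219.] [0.618  0.1768 0.0575] [array([616.3, 176.7]), array([35.8, 36.1]), np.float64(80.1)]
z74-94 34 [226. 164.] [0.7369 0.251  0.0766] [array([736.3, 250.7]), array([15.3, 16.3]), np.float64(84.9)]
z74-94 998 [304. 179.] [0.7073 0.075  0.0787] [array([707.3,  75.2]), array([89.9, 61.9]), np.float64(81.0)]
z74-94 47 [222. 215.] [0.6197 0.2525 0.0801] [array([620.6, 253.3]), array([50.2, 11.3]), np.float64(1.6)]
z74-94 68 [295. 219.] [0.6143 0.0909 0.0817] [array([614.6,  91.1]), array([19.6, 17.8]), np.float64(1.6)]
z74-94 162 [287. 257.] [0.5303 0.1051 0.0884] [array([530.9, 105.5]), array([59.3, 12.8]), np.float64(80.8)]
pinhead 561 [304. 179.] [0.7068 0.0744 0.0804] [array([707.2,  75.1]), array([89.6, 61.7]), np.float
[... 1407 characters left out ...]
  89. ]), array([19.4, 17.6]), np.float64(32.5)]
z74-94 231 [282. 239.] [0.5274 0.0989 0.0849] [array([530. , 103.8]), array([62.8, 13.4]), np.float64(80.6)]
pinhead 17 [273. 191.] [0.6192 0.2477 0.0792] [array([617.3, 247.8]), array([30.2,  6.2]), np.float64(3.2)]
pinhead 28 [360. 202.] [0.72   0.0998 0.0792] [array([718.9,  99.8]), array([26.6, 13.2]), np.float64(33.7)]
pinhead 20 [378. 214.] [0.7157 0.0437 0.0796] [array([716.3,  43.8]), array([12.2, 10.4]), np.float64(60.6)]
pinhead 57 [321. 224.] [0.6134 0.0896 0.0806] [array([613.7,  89.7]), array([19.3, 17. ]), np.float64(46.7)]
pinhead 81 [281. 241.] [0.5253 0.0974 0.0821] [array([525.3, 103.5]), array([12.4, 59.5]), np.float64(0.3)]
```

View pics/crop.png

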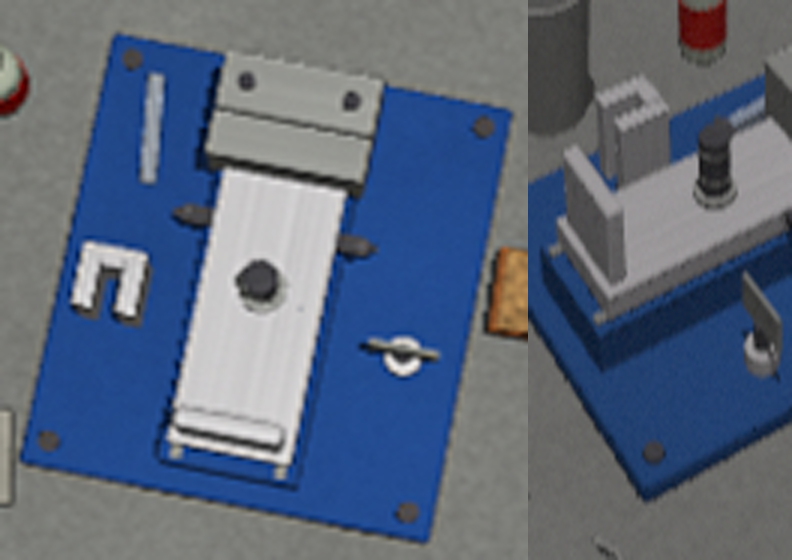

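The crop shows a dark-headed pin standing in the carriage at crop (262,285). That is the real one, since the look-alikes are pink and purple and stand on the counter. The vise yaw is about -9.6°. Now I'll grip and lift it.

```bash
cat >> h.py <<'E'
a=np.deg2rad(-9.6); vx=np.array([np.cos(a),np.sin(a),0]); vy=np.array([-np.sin(a),np.cos(a),0]); dn=np.array([0,0,-1.])
def rot(y): return np.stack([np.cross(y,dn),y,dn],1)
def best(p,y):
    q0=manip.current_qpos(); c=[]
    for s in(1,-1):
        q=manip.inverse_kinematics(p,rot(s*y))
        if q is not None: c.append((np.abs(np.array(q)-q0).max(),s))
    return rot(min(c)[1]*y)
def st(): print(round(manip.current_time(),2),np.round(manip.current_ee_pos(),4),"F",np.round(manip.current_force(),1),"g",round(manip.current_grip_width(),3),round(manip.current_grip_force(),1))
PIN=np.array([.6144,.0906,0]);
E
python3 - <<'E'
from h import *
p=PIN+[0,0,.15]; R=best(p,vy); print(R.round(2)); manip.move_ptp(p,R); st()
manip.set_gripper(.6)
manip.move_l(PIN+[0,0,.058],max_speed=.12); st()
manip.set_gripper(0,50); st()
manip.move_l(manip.current_ee_pos()+np.array([0,0,.058]),max_speed=.08); st()
for c in("top","side"):
    im,d=manip.grab_frame(c); cv2.imwrite(f"pics/{c}1.png",im[...,::-1]); np.save(c+"1.npy",d)
b=cv2.imread("pics/side1.png")[130:310,230:410]; t=cv2.imread("pics/top1.png")[150:290,230:370]
cv2.imwrite("pics/c1.png",np.hstack([cv2.resize(x,(400,400),interpolation=cv2.INTER_CUBIC) for x in(t,b)]))
E
```

```text
[[-0.99  0.17  0.  ]
 [ 0.17  0.99  0.  ]
 [ 0.    0.   -1.  ]]
3.0 [0.6143 0.0915 0.1502] F [-0.2  0.3  0.5] g 1.003 0.0
4.35 [0.6149 0.0906 0.0587] F [-0.7 -0.7  1. ] g 0.601 0.0
4.74 [0.6148 0.0906 0.0588] F [-1.5 -0.5  5.8] g 0.21 48.7
5.62 [0.6145 0.0906 0.1164] F [ 0.5  0.5 -2.2] g 0.219 48.9
```

View pics/c1.png

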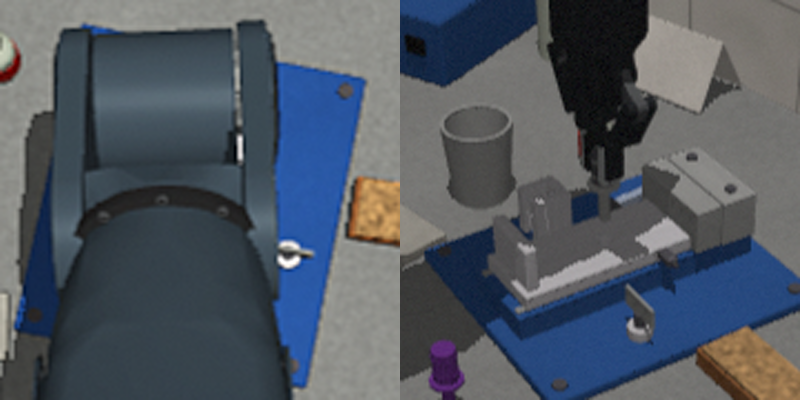

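The side crop at about (603,195) shows the pin gripped upright with its shank out of the carriage. Next I'll carry it over the notch and lower it with force checks.

Run:
```python
from h import *
T=np.array([.6148+.0014,.0906+.0855,0])
manip.move_l(T+[0,0,.1164],max_speed=.12); manip.dwell(.2); st()
im,d=manip.grab_frame("side"); cv2.imwrite("pics/c2.png",cv2.resize(im[140:270,230:360,::-1],(600,600),interpolation=cv2.INTER_CUBIC))
for z in(.108,.103,.098,.09,.08):
    manip.move_l(T+[0,0,z],max_speed=.06); f=manip.current_force(); st()
    if f[2]>6 or np.hypot(*f[:2])>8: print("contact"); break
```

```text
6.79 [0.6163 0.1754 0.1164] F [-0.2 -0.7 -2. ] g 0.216 48.9
7.13 [0.6158 0.1759 0.1073] F [ 0.1 -0.2 -1.9] g 0.215 48.9
7.38 [0.616  0.1761 0.1026] F [-0.5 -0.1 -0.7] g 0.214 48.9
7.63 [0.616  0.1761 0.0976] F [ 0.2  0.4 -0.5] g 0.214 48.9
7.92 [0.6159 0.176  0.0894] F [-0.2 -0.7 -1.3] g 0.212 48.9
8.23 [0.6159 0.1761 0.0794] F [ 0.2 -0.7 -1. ] g 0.208 48.9
```

View pics/c2.png

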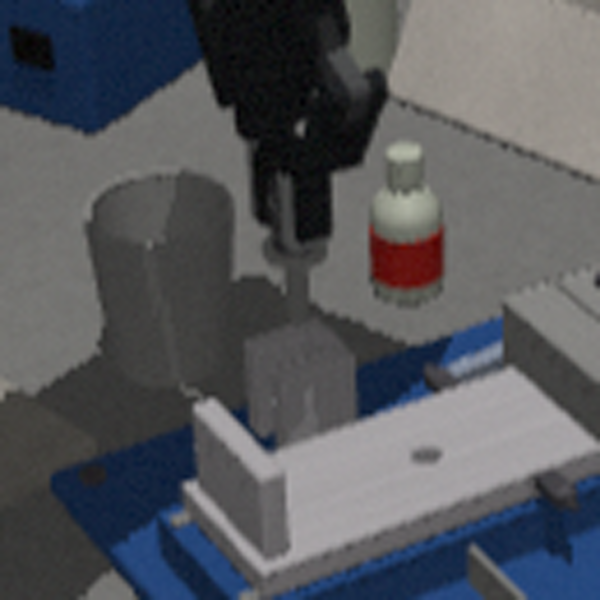

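The picture showed the pin over the block at (297,290) in the crop, and it then went into the notch with no contact force. I'll lower it onto its collar, release and look.

Run:
```python
from h import *
T=manip.current_ee_pos()*[1,1,0]
for z in(.072,.070,.0685,.067,.0655,.064):
    manip.move_l(T+[0,0,z],max_speed=.05); st()
    if manip.current_force()[2]>4: print("contact"); break
manip.set_gripper(.55); st()
manip.move_l(manip.current_ee_pos()+np.array([0,0,.075]),max_speed=.12); st()
manip.move_l(np.array([.56,.15,.16]),max_speed=.2)   # step off the block
im,d=manip.grab_frame("side"); cv2.imwrite("pics/side3.png",im[...,::-1])
cv2.imwrite("pics/c3.png",cv2.resize(im[140:300,230:390,::-1],(600,600),interpolation=cv2.INTER_CUBIC))
```

```text
8.54 [0.6157 0.176  0.0716] F [-0.1 -0.3 -1.4] g 0.219 48.9
8.79 [0.6159 0.1761 0.07  ] F [ 0.1  0.3 -1.3] g 0.214 48.9
9.04 [0.6159 0.1761 0.0684] F [ 0.7 -0.  -2.3] g 0.211 48.9
9.29 [0.6162 0.1761 0.0678] F [-2.4 -0.8  6.3] g 0.215 49.8
contact
9.68 [0.6159 0.176  0.0669] F [ 0.3  0.7 -0.1] g 0.551 0.0
10.46 [0.6155 0.176  0.1412] F [-0.1  0.9  0.3] g 0.551 0.0
```

View pics/c3.png

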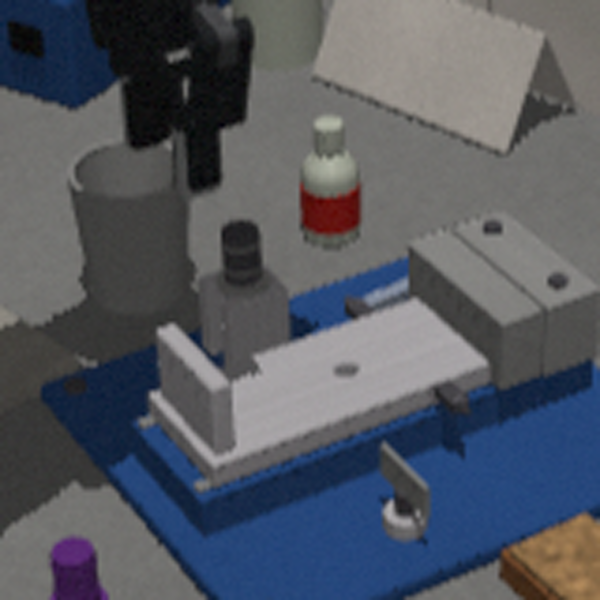

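The pin stands upright on the block at crop (240,255), with its collar on top. Now I'll measure the pointer-to-blade distance from the clear initial pictures.

Run:
```python
from h import *
H=np.array([.5309,.1055,0])
O=H+.105*vx; print("O",O)
for c in("top","side"):
    P=cloud(c,np.load(c+"0.npy")); img=cv2.imread(f"pics/{c}0.png")
    Q=P-O; X=Q@vx*1e3; Y=Q@vy*1e3; Z=P[...,2]*1e3
    for n,m in(("bladeTop",(abs(Y+85)<25)&(Z>36)&(Z<56)&(X>-70)&(X<10)),
               ("ptrR",(Y<-46)&(Y>-62)&(Z>34)&(Z<50)&(X>0)&(X<30)),("ptrL",(Y>46)&(Y<62)&(Z>34)&(Z<50)&(X>0)&(X<30)),
               ("handle",(abs(Y)<28)&(Z>84)&(Z<95)&(X<-80)&(X>-130))):
        if m.sum(): print(c,n,m.sum(),"X",X[m].mean().round(2),np.percentile(X[m],[5,50,95]).round(1),"Y",Y[m].mean().round(1),"Z",Z[m].mean().round(1))
def back(c,uv,z):
    K,R,t=cal(c); d=R.T@np.linalg.inv(K)@[*uv,1]; o=-R.T@t; p=o+d*(z-o[2])/d[2]-O; return np.round([p@vx*1e3,p@vy*1e3],1)
for n,u,v,z in(("bl L",362,345,.05),("bl R",440,357,.05),("pL",175,213,.044),("pR",375,250,.044)):
    print(n,back("top",((u+.5)/4-.5+230,(v+.5)/4-.5+150),z))
```

```text
O [0.63442958 0.08798928 0.        ]
top bladeTop 40 X -38.55 [-40.6 -38.7 -36.8] Y -84.7 Z 47.5
top ptrR 18 X 14.99 [11.8 14.6 18.3] Y -52.0 Z 45.9
top ptrL 14 X 14.48 [10.6 14.1 19. ] Y 50.5 Z 46.2
top handle 141 X -105.22 [-110.4 -105.4  -99.6] Y -0.1 Z 89.5
side bladeTop 98 X -38.8 [-40.6 -38.9 -36.7] Y -87.3 Z 44.4
side ptrR 32 X 13.51 [ 9.7 13.5 17.5] Y -52.9 Z 44.7
side ptrL 10 X 15.58 [11.9 16.2 19.4] Y 50.3 Z 46.4
side handle 132 X -106.55 [-111.4 -107.  -100. ] Y -1.8 Z 88.1
bl L [-40.5 -60.9]
bl R [ -38.7 -105.1]
pL [14.4 58.4]
pR [ 15.5 -57.3]
```

Pull distance is about 53.4 mm. I'll grip the handle, pull and check.

Run:
```python
from h import *
G=np.array([.5303,.1047,0])
p=G+[0,0,.15]; R=best(p,vx); print(R.round(2)); manip.move_ptp(p,R); manip.set_gripper(.45); st()
manip.move_l(G+[0,0,.062],max_speed=.1); st()
manip.set_gripper(0,90); st()
e=manip.current_ee_pos(); np.save("e0.npy",e)
manip.move_l(e-.0534*vx,max_speed=.05); manip.dwell(.4); st(); print("pulled",(manip.current_ee_pos()-e)@vx)
for c in("top","side"):
    im,d=manip.grab_frame(c); cv2.imwrite(f"pics/{c}4.png",im[...,::-1]); np.save(c+"4.npy",d)
t=cv2.imread("pics/top4.png")[150:290,230:370]; b=cv2.imread("pics/side4.png")[190:310,240:390]
cv2.imwrite("pics/c4.png",np.hstack([cv2.resize(t,(300,300),interpolation=cv2.INTER_CUBIC),cv2.resize(b,(500,300),interpolation=cv2.INTER_CUBIC)]))
cv2.imwrite("pics/c5.png",np.hstack([cv2.resize(cv2.imread("pics/side4.png")[225:305,290:380],(790,580)[:2],interpolation=cv2.INTER_CUBIC)]))
O=np.array([.63443,.08799,0])
for c in("top","side"):
    P=cloud(c,np.load(c+"4.npy")); Q=P-O; X=Q@vx*1e3; Y=Q@vy*1e3; Z=P[...,2]*1e3
    for n,m in(("blade",(abs(Y+85)<20)&(Z>38)&(Z<56)&(X>-55)&(X<-25)),("ptrR",(Y<-46)&(Y>-62)&(Z>37)&(Z<50)&(X>-55)&(X<-20)),("ptrL",(Y>46)&(Y<62)&(Z>37)&(Z<50)&(X>-55)&(X<-20)),("jawblk",(abs(Y)<40)&(Z>74)&(Z<82)&(X>-50)&(X<30))):
        if m.sum(): print(c,n,m.sum(),"X",X[m].mean().round(2),np.percentile(X[m],[5,50,95]).round(1),"Y",Y[m].mean().round(1))
```

```text
[[ 0.17  0.99  0.  ]
 [ 0.99 -0.17  0.  ]
 [ 0.    0.   -1.  ]]
12.57 [0.5303 0.1048 0.15  ] F [ 0.7 -0.7  0.7] g 0.449 0.0
13.61 [0.5307 0.1048 0.0625] F [-0.4  0.3  0.2] g 0.451 0.0
13.97 [0.5313 0.1046 0.0628] F [ 3.  -2.6  4.8] g 0.122 88.8
15.57 [0.4799 0.1133 0.0628] F [ 9.1 -3.4 -6.6] g 0.126 87.6
pulled -0.052163535119227986
top blade 39 X -38.3 [-39.7 -38.6 -36.4] Y -85.1
top ptrR 20 X -37.52 [-42.1 -37.8 -33. ] Y -51.2
top ptrL 13 X -36.91 [-40.4 -36.4 -33.7] Y 51.1
top jawblk 345 X 4.18 [-7.6  4.5 15.9] Y -0.2
side blade 81 X -38.7 [-40.4 -39.  -36.1] Y -86.3
side ptrR 38 X -38.67 [-42.6 -38.9 -33.7] Y -51.6
side ptrL 18 X -37.74 [-41.8 -38.1 -33.2] Y 51.0
side jawblk 334 X 3.27 [-8.2  3.  15.6] Y -1.3
```

View pics/c4.png

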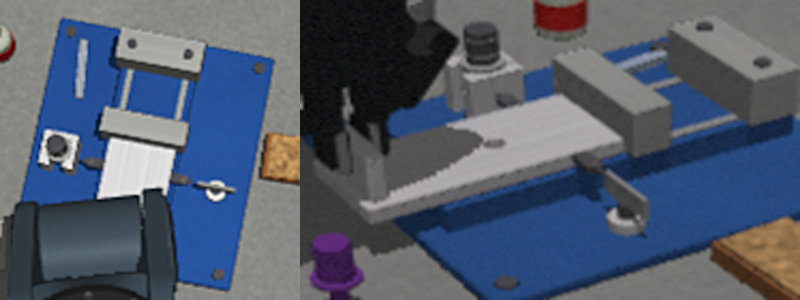

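View pics/c5.png

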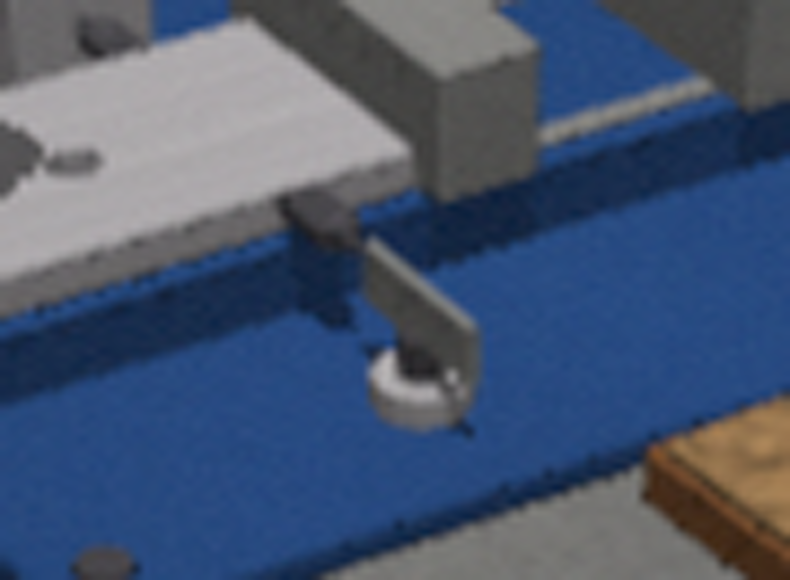

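The pin is parked in the notch at (57,148) in the left crop. The right pointer, whose tip is at (365,240), nearly meets the blade, and measured it is about 0.8 mm short. I'll trim by that and verify.

Run:
```python
from h import *
e=np.load("e0.npy")
manip.move_l(e-.0543*vx,max_speed=.02); manip.dwell(.5); st(); print("pulled",(manip.current_ee_pos()-e)@vx)
O=np.array([.63443,.08799,0]); acc={}
for i in range(6):
  for c in("top","side"):
    im,d=manip.grab_frame(c); P=cloud(c,d); Q=P-O; X=Q@vx*1e3; Y=Q@vy*1e3; Z=P[...,2]*1e3
    for n,m in(("blade",(abs(Y+85)<20)&(Z>38)&(Z<56)&(X>-55)&(X<-25)),("ptrR",(Y<-46)&(Y>-62)&(Z>37)&(Z<50)&(X>-55)&(X<-20)),("ptrL",(Y>46)&(Y<62)&(Z>37)&(Z<50)&(X>-55)&(X<-20))):
        acc.setdefault(c+n,[]).append(X[m].mean())
print({k:(np.mean(v).round(2),np.std(v).round(2)) for k,v in acc.items()}); st()
```

```text
16.42 [0.479  0.1135 0.0628] F [ 8.9 -4.4 -6.4] g 0.122 88.0
pulled -0.05304576269240662
{'topblade': (np.float64(-38.28), np.float64(0.14)), 'topptrR': (np.float64(-38.29), np.float64(0.38)), 'topptrL': (np.float64(-38.36), np.float64(0.21)), 'sideblade': (np.float64(-38.76), np.float64(0.11)), 'sideptrR': (np.float64(-38.98), np.float64(0.25)), 'sideptrL': (np.float64(-38.8), np.float64(0.3))}
17.02 [0.479  0.1135 0.0628] F [ 8.7 -3.1 -6.8] g 0.126 88.0
```

Both cameras show the pointers aligned with the blade to within about 0.2 mm, and the jaw is holding still.

```bash
python3 -c "
from h import *
print(manip.sign_off())"
```

```text
the job is handed in; nothing more can be done
None
```

The job is handed in at about 17 s: the lock pin is parked upright in the notch with its collar on the block, and the gripper is holding the jaw still with its pointers within about 0.2 mm of the gauge blade.

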